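Unlock the ball tray and hold it over the inspection camera

ROBOT

A 6-joint arm with a two-finger parallel gripper is mounted at the origin on the work surface; the furniture and walls round the work are solid. World frame = base frame: x ahead of the robot, y to its left, z up, the work surface at z = 0. Lengths are in m, angles in rad, forces in N, time in s.
With the tool pointing down it reaches from about 0.35 to 0.85 m from the base axis. Payload 8.1 kg.
Tool frame: the origin (TCP) lies on the mounting face of the last link; the fingertips stand 186 mm ahead of it and the grasp point (between the pads) lies 167 mm ahead of it; z points along the fingers, y is the line along which they close (so a half turn about z gives the same grasp; the last joint's range is limited). The gripper opens to 93 mm and grips with 3 to 60 N. Pads are 15 mm wide; open, the fingers measure 128 mm over their backs; the gripper's body (75 mm by 188 mm) begins 65 mm behind the grasp point.
Start: joints at [-1.323, 0.13, 1.488, -0, 1.523, -0.085], TCP at [0.196, -0.567, 0.405] pointing down, gripper open.
Joint ranges: [-2.96, 2.96], [-0.89, 2.26], [0.02, 2.5], [-1.34, 4.48], [0, 2.73], [-2.66, 2.66]. Speed limits (rad/s): [2.39, 2.39, 2.79, 3.14, 3.14, 3.14].

INTERFACE

Orientations are given as a rotation vector (axis times angle).
In Python, from plant import * gives the robot as it stands. The module is installed in compiled form; this text tells all that it offers.
- The arm moves only by the tool arm_command, never from a script. Its argument "increments" is a list of rows, each a list of 6 numbers: the shift along the tool's x, y, z in units of 0.2 m (1.0 is 0.2 m), then the turn, a rotation vector about the tool's x, y, z in units of pi rad (1.0 is pi rad). A call has exactly 5 rows; each row is the pose to reach, as a shift and turn from the pose commanded when the call began, along the tool's axes at that moment, turning the shorter way round; what a row does not reach only later rows make up. A row lasts 1/8 s, in which the tool goes at most 62.5 mm and 10.7 degrees, less where a joint would pass 70% of its speed; a pose out of reach is approached as far as the arm can. A call with a number of a shift or a turn outside -1 to 1 is refused whole. A call with a gripper value outside its range is refused whole. "fingers" is the closure, from -1 (fully open) to 1 (shut), set as the call begins (left out, the last holds). The fingers move at their own pace and stop on an object; "force" is the grip in N (left out, the last holds). Time passes only in rows, so rows that repeat a pose let the fingers close, or fill a call up. It gives the time, the measured TCP pose, the force, the opening and the grip force at its end, in the units of the state.
- read_state(): the state, without advancing time (a new reading comes with each control period).
- read_camera(name): name is "scene" or "top" or "wrist"; returns a dict with "image" (420x560x3 uint8, red, green, blue), "fx", "fy", "cx", "cy" (pixels), "T" (4x4, takes a point from camera to world coordinates). Camera axes: x right, y down, z forward; pixel columns grow to the right and rows downward; lengths in m; the calibration is good to about 2 mm. The wrist camera is an equidistant fisheye: a pixel r from the principal point sees the ray r / f radians off the axis. A picture is of the moment at which its call begins. There is no depth.
- close_job(): hands the job in; it is judged then, once.
The state is a dict: "t": time; "q": joint angles; "dq": joint speeds; "joint_torque": joint torques, N m; "tool_pos": TCP position; "orientation": TCP orientation; "force": force on the tool from outside, world axes, zero at the start; "wrist_torque": the same for the moment, N m; "opening": finger opening in m; "gripper_force": force on a finger pad.
Only numpy, scipy, OpenCV 4.12 (cv2) and the standard library are available. Lean on these libraries where they do the work, as an engineer would, in place of code of your own. Each camera call takes 0.05 s, during which the arm holds its last target. There are 200 camera calls.

TASK

Pick up the standing fork key, use it to turn the cradle's hold-down screw about a quarter turn counter-clockwise (seen from above) so that its tab swings clear of the tray, and stand the key upright on the bench again. Then lift the tray out by its grip and carry it level, without losing either loose ball from its pocket, to the upward-looking camera; finish still holding the tray, level and still, with the larger ball straight above the lens and the tray's underside about 100 mm above the lens. Turn the screw only with the key, and leave the carton, the dishes and the timer alone.

Things in the scene. Friction and masses are not known exactly. Their poses are not given: they have to be found in the camera images.
- cradle: Fixed grey slab on the bench, 116 (x) x 186 (y) x 14 mm high, that carries the tray; place and yaw vary. Origin: on the bench under the middle of the tray's place; the slab reaches from y -110 to +76 mm. Low lips (top 19 mm above the bench) locate the tray with about 2.5 mm play. The screw stands near its -y end.
- screw (a joint): Turn of the captive hold-down screw, rad, counter-clockwise from above; starts at 0 to 0.3. At 0 its tab (12 mm wide, reaching 27 mm from the axis) points along the cradle's +y and covers the tray's edge by 7 mm; from about 1.15 on the tray is free; stop at 1.75. It stays where it is left (friction 0.05 N m).
- screw_head (a point): Top centre of the screw's steel bar head, on its axis, 38 mm above the bench. The bar has a rounded top and is 6.5 mm thick, 26 mm long, 12 mm high (26 to 38 mm above the bench); its length points the same way as the tab: the cradle's y axis turned by the joint value. This point's y axis runs along the bar.
- key: Loose fork key, 87 mm tall, 140 g, upright on its jaws. Origin: on its axis at the underside. Slot between the jaws, along its x axis, open-ended, 11 wide, 15 mm deep, fits over the screw's bar (play 0.17 rad each way). Barrel 33 mm across; above it a grey paddle 32 (x) x 12 mm (y), 41 to 87 mm up: pinch it across y. Seated on the screw, its underside is 26 to 27 mm above the bench.
- key_grip (a point): Point on the key's axis, 66 mm above its underside, in the paddle.
- tray: Loose aluminium tray, 84 (x) x 124 (y) x 6.5 mm, about 300 g. Origin: centre of its underside, at first 14 mm above the bench. Two round pockets 27 mm wide, 2.5 mm deep, with white floors at y +38 and -38 mm. In the middle stands a grey grip 10 mm thick (x), 34 mm long (y), its top 56.5 mm above the underside.
- tray_grip (a point): Point in the tray's grip, 42 mm above the tray's underside, over the tray's centre; pinch here across the 10 mm (the tray's x axis).
- pocket_a (a point): Centre of the floor of the tray pocket at y +38 mm, 4 mm above the underside.
- pocket_b (a point): Centre of the floor of the tray pocket at y -38 mm, 4 mm above the underside.
- big_ball_center (a point): Centre of the larger steel ball, 24 mm across, 57 g, loose in one of the two pockets (which one varies). It rolls out over the pocket's rim if the tray tips too far.
- small_ball_center (a point): Centre of the smaller steel ball, 18 mm across, 24 g, loose in the other pocket.
- camera: Fixed inspection camera on the bench looking straight up: grey housing 60 x 60 x 30 mm with a round lens barrel on top, 49 mm high in all, on a steel foot strip 76 mm long. Origin: on the bench under its lens.
- lens (a point): Centre of the lens on top of the camera, 49 mm above the bench.
- cuvette_box: Loose white carton 45 x 98 x 62 mm, bystander; origin centre of underside.
- petri_stack: Loose stack of clear dishes, 69 mm across, 48 mm high, bystander; origin centre of underside.
- lab_timer: Loose white bench timer 56 x 62 x 46 mm, bystander; origin centre of underside.
Not all that is in view belongs to the job. What is shaped like the tray but turquoise is not meant.

How it is judged:
By the outcome, as a careful person would: the job done as asked, in the order asked, and still so for the second after the job is handed in, while the arm keeps its last pose, push and grip.
It also fails if it takes over 72 s, if anything falls off the work surface, if the arm or the gripper's body presses on something with over 40 N, if the wrist force passes 120 N, or if a joint passes its speed limit or range.

## Working session

There is one attempt and no reset: what is moved stays moved. The work goes in short steps, Python scripts to look and compute and a tool call to move; the robot and the scene stay as the last step left them, time stands still between calls to the robot, and variables do not carry over. Pictures are saved under pics/ and viewed, at most 10 in all, crops included, and the job is handed in when it is done.

Besides the shell and the picture viewer there is one more tool, called after "Emit:" by a JSON object that holds its "api" and its "payload". arm_command: Moves the arm, as the interface text tells. Shifts and turns lie within -1 to 1; 1 stands for 0.2 m of shift or pi rad of turn. Its arguments: {"type":"object","properties":{"increments":{"type":"array","items":{"type":"array","items":{"type":"number","minimum":-1,"maximum":1}}},"fingers":{"type":"number"},"force":{"type":"number"}},"required":["increments"]}

```bash
mkdir -p pics
python3 - <<'E'
from plant import *
import cv2,numpy as np
s=read_state();print(s)
for n in("scene","top"):
    c=read_camera(n);cv2.imwrite(f"pics/{n}0.png",cv2.cvtColor(c["image"],cv2.COLOR_RGB2BGR))
    print(n,c["fx"],c["fy"],c["cx"],c["cy"],np.round(c["T"],4).tolist())
E
```

```text
{'t': 0.0, 'q': array([-1.32343552e+00,  1.31159337e-01,  1.48923572e+00,  1.79504847e-05,
        1.52299575e+00, -8.53951127e-02]), 'dq': array([-0.00046593,  0.00166234, -0.00021526,  0.00048876, -0.00024638,
        0.00139428]), 'joint_torque': array([ 2.03500407e-03, -5.59834027e+01, -4.91767395e+01,  7.70093920e-02,
        3.53090989e-02, -1.54139789e-04]), 'tool_pos': array([ 0.19596326, -0.56686705,  0.40371215]), 'orientation': array([-3.09644195e+00, -5.19985198e-01,  2.00304160e-04]), 'force': array([ 0.13472223, -0.52715211, -0.43895849]), 'wrist_torque': array([-0.05409792, -0.0052571 ,  0.02222021]), 'gripper_force': 0.0, 'opening': 0.09288279145549866}
scene 512.0637435234175 512.0637435234175 283.77368632447934 212.52499430054812 [[0.9347, 0.3135, -0.1676, 0.6923], [0.3554, -0.8131, 0.461, -0.5153], [0.0082, -0.4904, -0.8714, 0.974], [0.0, 0.0, 0.0, 1.0]]
top 530.033065848603 530.033065848603 284.11938366106597 213.57022965797853 [[0.0164, -0.9834, 0.1809, 0.3202], [-0.9999, -0.0161, 0.0028, -0.0482], [0.0001, -0.1809, -0.9835, 1.1453], [0.0, 0.0, 0.0, 1.0]]
```

View pics/scene0.png

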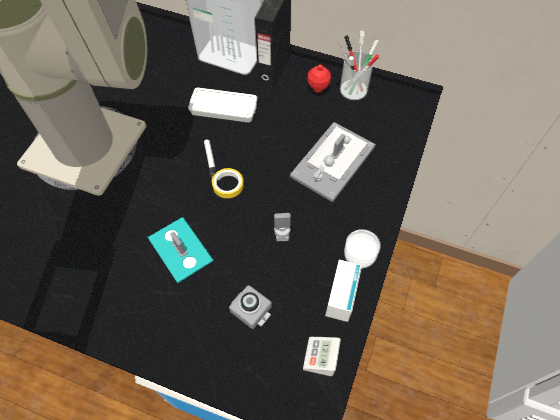

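View pics/top0.png

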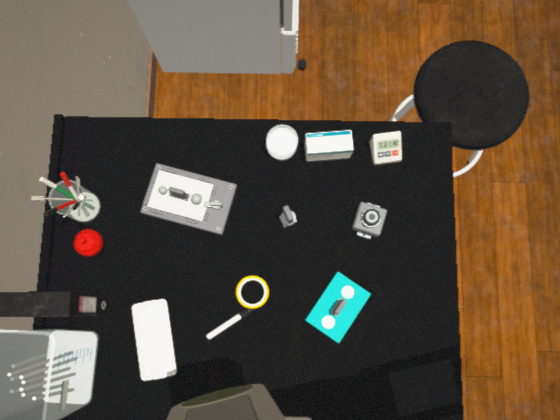

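Scene: the cradle with white tray (scene ~(333,160), top ~(188,200)), the screw at top ~(212,205), the key at top (288,215), the camera at top (371,218), and the turquoise decoy at (338,307). I'll enlarge these areas.

```bash
cat > h.py <<'E'
import cv2,numpy as np
from plant import *
from scipy.spatial.transform import Rotation as R
def ray(c,u,v,fish=False):
    x,y=(u-c["cx"])/c["fx"],(v-c["cy"])/c["fy"]
    if fish:
        r=np.hypot(x,y); d=np.array([x/r*np.sin(r),y/r*np.sin(r),np.cos(r)]) if r>1e-9 else np.array([0,0,1.])
    else: d=np.array([x,y,1.])
    return c["T"][:3,3],c["T"][:3,:3]@d
def onz(c,u,v,z,fish=False):
    o,d=ray(c,u,v,fish); return o+d*(z-o[2])/d[2]
def proj(c,p,fish=False):
    q=np.linalg.inv(c["T"])@np.append(p,1); r=np.hypot(q[0],q[1])
    k=np.arctan2(r,q[2])/r if fish else 1/q[2]
    return np.array([c["cx"]+c["fx"]*q[0]*k,c["cy"]+c["fy"]*q[1]*k])
def crop(c,u0,v0,w,h,k):
    return cv2.cvtColor(cv2.resize(c["image"][v0:v0+h,u0:u0+w],None,fx=k,fy=k,interpolation=cv2.INTER_CUBIC),cv2.COLOR_RGB2BGR)
def goto(pos,rot):
    """increments (tool axes, tool units) from measured pose to pose"""
    s=read_state(); R0=R.from_rotvec(s["orientation"])
    return np.round(np.r_[R0.inv().apply(np.array(pos)-s["tool_pos"])/.2,(R0.inv()*rot).as_rotvec()/np.pi],4)
def down(yaw):
    """tool down, tool y axis along world heading yaw"""
    y=np.array([np.cos(yaw),np.sin(yaw),0]);z=np.array([0,0,-1.]);return R.from_matrix(np.c_[np.cross(y,z),y,z])
E
python3 - <<'E'
from h import *
c=read_camera("top")
a=crop(c,135,155,110,90,5) # 550x450
b=np.vstack([crop(c,268,195,42,42,5),crop(c,350,198,42,42,5)])
m=np.zeros((450,770,3),np.uint8);m[:, :550]=a;m[:420,560:]=b
cv2.imwrite("pics/m1.png",m)
for n,u,v,z in[("tray grip",177,192,.07),("screw",212,205,.038),("key",288,210,.087),("cam",371,218,.049)]:print(n,onz(c,u,v,z).round(3))
w=read_camera("wrist");print(w["fx"],w["cx"],w["cy"],w["T"].round(3).tolist())
E
```

```text
tray grip [0.56  0.178 0.07 ]
screw [0.54  0.109 0.038]
key [ 0.522 -0.053  0.087]
cam [ 0.515 -0.228  0.049]
325.19226210127806 282.05622267289823 205.0547040787645 [[0.326, -0.914, -0.239, 0.263], [-0.945, -0.316, -0.081, -0.542], [-0.001, 0.253, -0.968, 0.384], [0.0, 0.0, 0.0, 1.0]]
```

View pics/m1.png

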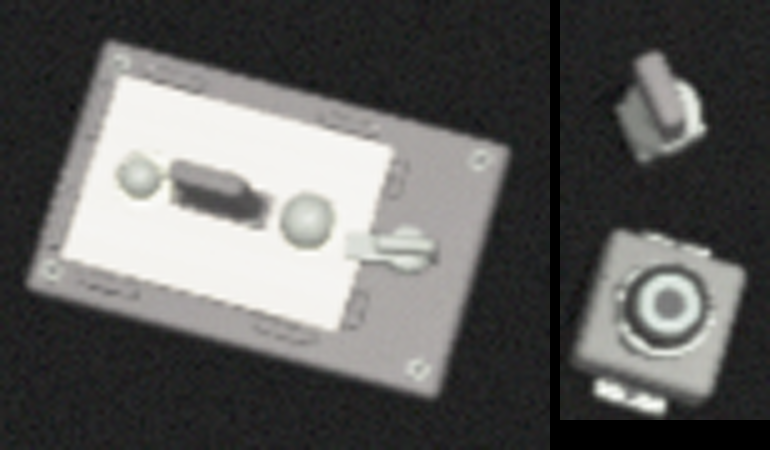

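Big ball is in the -y pocket (crop (307,222)), small ball at (138,176), screw bar at (403,249), its tab pointing left; the key's paddle is at (660,93) in the right inset and the lens at (667,305).

Run:
```python
from h import *
c=read_camera("top")
f=lambda x,y,z:onz(c,135+(x+.5)/5-.5,155+(y+.5)/5-.5,z)
C=[f(*p,.014) for p in[(107,40),(510,148),(440,398),(27,288)]]
yv=((C[0]-C[1])+(C[3]-C[2]))/2; print("len",np.linalg.norm(yv),np.linalg.norm(C[0]-C[3]))
a=np.arctan2(yv[1],yv[0]);u=yv/np.linalg.norm(yv);o=sum(C)/4+u*.017
print("cradle",o,"y heading",a)
T=[f(*p,.0205) for p in[(120,77),(393,148),(340,332),(62,262)]];yt=((T[0]-T[1])+(T[3]-T[2]));print("tray",sum(T)/4,np.arctan2(yt[1],yt[0]))
b0,b1=f(370,248,.037),f(437,248,.037);print("bar",b0,b1,(b0+b1)/2,np.arctan2(*(b0-b1)[1::-1]))
t0=f(345,245,.024);print("tab",t0)
g=lambda x,y,z:onz(c,268+(x-560+.5)/5-.5,195+(y+.5)/5-.5,z)
p=g(650,60,.087),g(671,115,.087);print("key",p)
k=lambda x,y,z:onz(c,350+(x-560+.5)/5-.5,198+(y-210+.5)/5-.5,z)
print("lens",k(667,305,.049))
for X in ((.46,-.03,.36),):print(goto(X,down(.3)), R.from_rotvec(read_state()["orientation"]).as_matrix().round(2).tolist())
```

```text
len 0.18606886542702342 0.11540220993000262
cradle [0.56346014 0.18023344 0.014     ] y heading 1.3228407221827385
tray [0.56344586 0.18104131 0.0205    ] 1.3333276112172692
bar [0.54170576 0.11636826 0.037     ] [0.54217515 0.08779003 0.037     ] [0.54194045 0.10207915 0.037     ] 1.5872193118522988
tab [0.54544708 0.12914539 0.024     ]
key (array([ 0.52930651, -0.04794865,  0.087     ]), array([ 0.50671894, -0.0568237 ,  0.087     ]))
lens [ 0.51835017 -0.22767546  0.049     ]
[ 2.1246e+00 -2.1062e+00  2.2320e-01 -2.0000e-04 -2.0000e-04 -4.8960e-01] [[0.95, 0.33, -0.0], [0.33, -0.95, 0.0], [0.0, -0.0, -1.0]]
```

Emit:
{"api": "arm_command", "payload": {"increments": [[0.2,-0.17,0,0,0,0],[0.4,-0.34,0,0,0,0],[0.6,-0.51,0,0,0,0],[0.8,-0.68,0,0,0,0],[1,-0.85,0,0,0,0]], "fingers": -1}}

```text
t: 0.88
tool_pos: [0.33, -0.3395, 0.4048]
orientation: [3.098, 0.52, 0.0]
force: [0.4, 0.5, -0.1]
opening: 0.0931
gripper_force: 0.0
```

Emit:
{"api": "arm_command", "payload": {"increments": [[0.2,-0.17,0,0,0,0],[0.4,-0.34,0.03,0,0,0],[0.6,-0.51,0.06,0,0,0],[0.8,-0.68,0.08,0,0,0],[1,-0.85,0.1,0,0,0]]}}

```text
t: 1.5
tool_pos: [0.4636, -0.1134, 0.3847]
orientation: [3.098, 0.52, 0.001]
force: [1.1, -0.4, 0.6]
opening: 0.093
gripper_force: 0.0
```

Emit:
{"api": "arm_command", "payload": {"increments": [[0.16,-0.11,0.06,0,0,0],[0.32,-0.22,0.12,0,0,0],[0.32,-0.22,0.12,0,0,0],[0.32,-0.22,0.12,0,0,0],[0.32,-0.22,0.12,0,0,0]]}}

```text
t: 2.12
tool_pos: [0.5089, -0.0534, 0.3612]
orientation: [3.098, 0.519, 0.001]
force: [0.3, 0.3, -0.7]
opening: 0.0928
gripper_force: 0.0
```

Run:
```python
from h import *
s=read_state();print(s["t"],s["tool_pos"],s["q"].round(2))
c=read_camera("wrist")
cv2.imwrite("pics/w1.png",cv2.cvtColor(c["image"],cv2.COLOR_RGB2BGR))
np.save("w1.npy",c["T"])
print(proj(c,(.518,-.052,.087),1))
```

```text
2.125 [ 0.50887268 -0.05339197  0.36124117] [-0.2  -0.09  1.79 -0.    1.44  1.03]
[285.45312085 200.08912025]
```

View pics/w1.png

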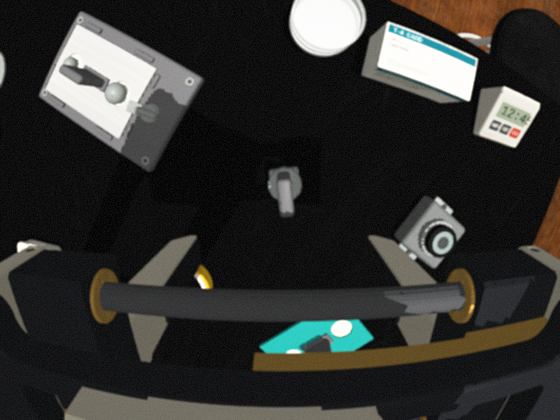

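The wrist view shows the key's paddle at (287,195) with the base at (284,184), cradle screw at (148,110), lens at (440,242). Zooming in on key and screw.

Run:
```python
from h import *
c=read_camera("wrist")
np.savez("w1.npz",**c)
m=np.zeros((480,790,3),np.uint8)
m[:,:360]=crop(c,258,155,60,80,6);m[:420,370:790]=crop(c,100,70,70,70,6)
cv2.imwrite("pics/m2.png",np.clip(m*1.4,0,255).astype(np.uint8))
```

```text
(no output)
```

View pics/m2.png

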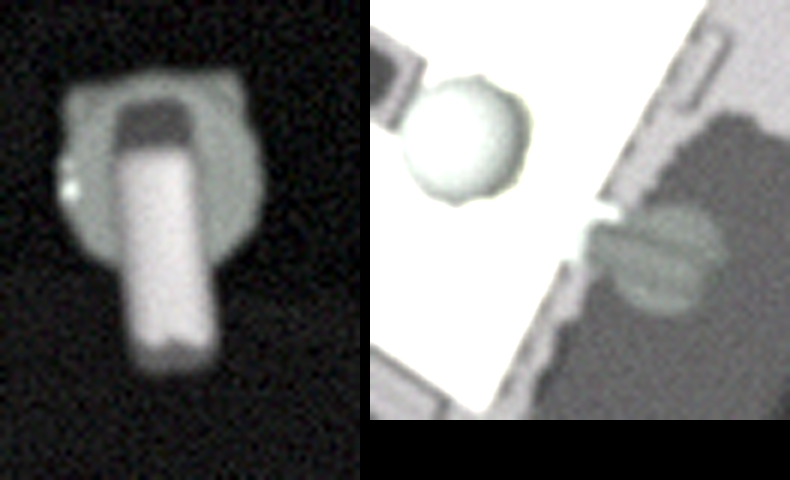

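Run:
```python
from h import *
c=dict(np.load("w1.npz"))
f=lambda x,y,z:onz(c,258+(x+.5)/6-.5,155+(y+.5)/6-.5,z,1)
P=[f(*p,.087) for p in[(118,150),(190,150),(217,368),(137,368)]]
a=(P[0]+P[1])/2;b=(P[2]+P[3])/2
print("key",(a+b)/2,"len",np.linalg.norm(a-b),np.linalg.norm(P[0]-P[1]),np.linalg.norm(P[2]-P[3]),"x head",np.arctan2(*(a-b)[1::-1]))
print("base",f(162,185,.041))
kx,ky=np.array([.374]),0
k=lambda x,y,z:onz(c,100+(x-370+.5)/6-.5,70+(y+.5)/6-.5,z,1)
print("screw disc",k(668,258,.026)); 
l=onz(c,440,242,.049,1);print("lens",l)
h=np.arctan2(*(a-b)[1::-1]);
K=(a+b)/2
print(goto((K[0],K[1],.233),down(h-np.pi/2)))
```

```text
key [ 0.51961157 -0.05127013  0.087     ] len 0.030178302375580158 0.009512777378559106 0.010865603660388204 x head 0.4356299477688389
base [ 0.52072251 -0.05075882  0.041     ]
screw disc [0.54595145 0.10235152 0.026     ]
lens [ 0.51981769 -0.22352161  0.049     ]
[ 5.360e-02  6.900e-03  6.414e-01  2.000e-04 -2.000e-04 -3.320e-02]
```

Emit:
{"api": "arm_command", "payload": {"increments": [[0.02,0.0,0.15,0,0,-0.01],[0.05,0.005,0.3,0,0,-0.03],[0.052,0.007,0.45,0,0,-0.03],[0.052,0.007,0.6,0,0,-0.03],[0.052,0.007,0.635,0,0,-0.03]]}}

```text
t: 2.85
tool_pos: [0.5183, -0.0508, 0.2318]
orientation: [-3.069, -0.664, 0.005]
force: [0.2, 0.1, -0.1]
opening: 0.093
gripper_force: 0.0
```

Emit:
{"api": "arm_command", "payload": {"increments": [[0,0,0,0,0,0],[0,0,0,0,0,0],[0,0,0,0,0,0],[0,0,0,0,0,0],[0,0,0,0,0,0]], "fingers": 1, "force": 20}}

```text
t: 3.48
tool_pos: [0.5195, -0.0505, 0.234]
orientation: [3.07, 0.666, 0.001]
force: [-0.3, 0.3, 0.3]
opening: 0.0477
gripper_force: 0.0
```

Emit:
{"api": "arm_command", "payload": {"increments": [[0,0,0,0,0,0],[0,0,0,0,0,0],[0,0,0,0,0,0],[0,0,0,0,0,0],[0,0,0,0,0,0]], "force": 35}}

```text
t: 4.1
tool_pos: [0.5194, -0.0505, 0.2337]
orientation: [3.07, 0.666, -0.0]
force: [-0.4, 0.6, -0.9]
opening: 0.0118
gripper_force: 35.0
```

Emit:
{"api": "arm_command", "payload": {"increments": [[0,0,-0.1,0,0,0],[0,0,-0.25,0,0,0],[0,0,-0.4,0,0,-0.04],[0.1,-0.1,-0.48,0,0,-0.09],[0.2,-0.2,-0.48,0,0,-0.14]]}}

```text
t: 4.72
tool_pos: [0.54, 0.0028, 0.3318]
orientation: [2.847, 1.325, 0.005]
force: [0.2, -1.2, -2.9]
opening: 0.0118
gripper_force: 35.0
```

Run:
```python
from h import *
print(goto((.543,.03,.33),down(1.587-np.pi/2)))
```

```text
[ 0.1136 -0.0763  0.0088  0.0011 -0.0003 -0.2279]
```

Emit:
{"api": "arm_command", "payload": {"increments": [[0.03,-0.02,0,0,0,-0.05],[0.05,-0.05,0,0,0,-0.1],[0.09,-0.08,0,0,0,-0.15],[0.1,-0.08,0,0,0,-0.2],[0.1,-0.08,0,0,0,-0.225]]}}

```text
t: 5.35
tool_pos: [0.5399, 0.0284, 0.3294]
orientation: [-2.213, -2.229, 0.001]
force: [0.4, 1.5, -1.5]
opening: 0.012
gripper_force: 35.0
```

Run:
```python
from h import *
c=read_camera("wrist")
np.savez("w2.npz",**c)
s=read_state();print(s["tool_pos"],R.from_rotvec(s["orientation"]).as_matrix()[:,0])
p=proj(c,(.544,.102,.038),1);print(p)
u,v=p.astype(int)
print(proj(c,(.5634,.18,.07),1))
cv2.imwrite("pics/w2.png",crop(c,max(u-65,0),max(v-50,0),130,100,6))
print(max(u-65,0),max(v-50,0))
```

```text
[0.53986372 0.02827876 0.32941264] [-9.86425878e-03  9.99951341e-01  1.11586031e-04]
[286.84834848 119.37042749]
[314.55229739  17.51522412]
221 69
```

View pics/w2.png

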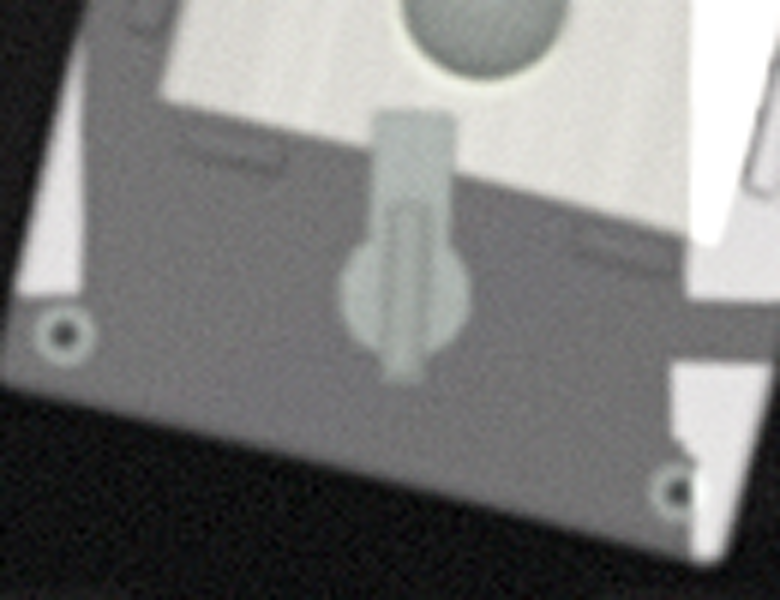

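The bar runs from crop (408,200) to (404,384), well aligned with the tool; disc centre about (405,297), tab end at (413,112).

Run:
```python
from h import *
c=dict(np.load("w2.npz"))
f=lambda x,y,z:onz(c,221+(x+.5)/6-.5,69+(y+.5)/6-.5,z,1)
a,b=f(408,202,.037),f(404,382,.037);m=(a+b)/2
print(a,b,m,np.linalg.norm(a-b),np.arctan2(*(a-b)[1::-1]))
print("disc",f(405,297,.026),"tab",f(413,112,.024))
q=f(413,112,.024)-f(405,297,.026);print("tabhead",np.arctan2(q[1],q[0]))
e0,e1=f(5,383,.014),f(705,562,.014);d=e1-e0;print("cradle y head",np.arctan2(d[1],d[0])+np.pi/2)
s=read_state();print(s["tool_pos"],s["orientation"])
print(goto((m[0],m[1],.33),down(1.587-np.pi/2)))
```

```text
[0.54533598 0.11636736 0.037     ] [0.54498906 0.09123524 0.037     ] [0.54516252 0.1038013  0.037     ] 0.025134517788639902 1.5569931846226475
disc [0.54523207 0.10321892 0.026     ] tab [0.54621438 0.13040258 0.024     ]
tabhead 1.5346760021588042
cradle y head 1.324304022011855
[0.53986372 0.02827876 0.32941264] [-2.21006650e+00 -2.23197584e+00  6.32989611e-04]
[ 3.773e-01  3.020e-02 -2.900e-03 -2.000e-04 -0.000e+00 -2.000e-03]
```

Emit:
{"api": "arm_command", "payload": {"increments": [[0.1,0.008,0,0,0,0.0075],[0.2,0.016,0,0,0,0.0075],[0.3,0.024,0.05,0,0,0.0075],[0.375,0.03,0.15,0,0,0.0075],[0.375,0.03,0.22,0,0,0.0075]]}}

```text
t: 6.02
tool_pos: [0.5451, 0.1043, 0.2832]
orientation: [-2.241, -2.199, 0.003]
force: [0.1, -0.0, -1.4]
opening: 0.0118
gripper_force: 35.0
```

Emit:
{"api": "arm_command", "payload": {"increments": [[0,0,0,0,0,0],[0,0,0,0,0,0],[0,0,0,0,0,0],[0,0,0,0,0,0],[0,0,0,0,0,0]]}}

```text
t: 6.65
tool_pos: [0.5459, 0.103, 0.2861]
orientation: [2.244, 2.198, 0.001]
force: [-0.4, 0.4, -1.1]
opening: 0.0118
gripper_force: 35.0
```

Run:
```python
from h import *
c=read_camera("wrist")
np.savez("w3.npz",**c)
s=read_state();print(s["tool_pos"],s["force"],R.from_rotvec(s["orientation"]).as_matrix()[:,0])
p=proj(c,(.5452,.1033,.038),1);print(p, proj(c,(.5452,.1033,.055),1),proj(c,(s["tool_pos"][0],s["tool_pos"][1],s["tool_pos"][2]-.2337),1))
u,v=p.astype(int)
u0,v0=max(u-50,0),max(v-40,0)
cv2.imwrite("pics/w3.png",np.clip(1.5*crop(c,u0,v0,100,75,8),0,255).astype(np.uint8))
print(u0,v0)
```

```text
[0.54587057 0.10300186 0.28603718] [ 0.12585144 -0.18804059 -1.35753925] [2.07972003e-02 9.99783713e-01 6.62617258e-05]
[279.81634327 220.40000823] [279.69316085 227.82253482] [280.69252238 226.97797472]
229 180
```

View pics/w3.png

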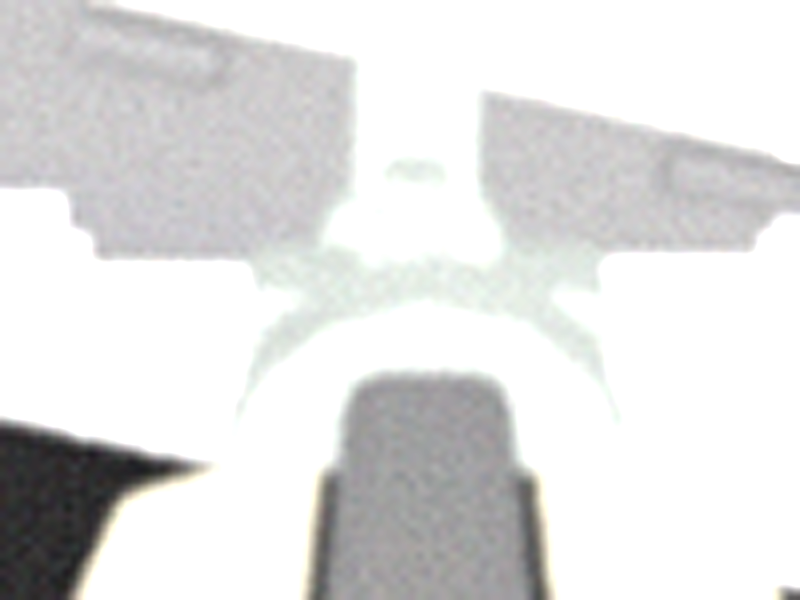

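The bar end and tab are centred at crop column ~417, the key's jaws and paddle at ~429: about 1 mm to shift in -y of the tool. Otherwise aligned.

Emit:
{"api": "arm_command", "payload": {"increments": [[0,-0.005,0.0,0,0,0],[0,-0.005,0.03,0,0,0],[0,-0.005,0.06,0,0,0],[0,-0.005,0.085,0,0,0],[0,-0.005,0.085,0,0,0]]}}

```text
t: 7.32
tool_pos: [0.5445, 0.1031, 0.2679]
orientation: [-2.244, -2.198, 0.002]
force: [0.2, 0.5, -1.9]
opening: 0.0115
gripper_force: 35.0
```

Emit:
{"api": "arm_command", "payload": {"increments": [[0,0,0.01,0,0,0],[0,0,0.02,0,0,0],[0,0,0.03,0,0,0],[0,0,0.04,0,0,0],[0,0,0.04,0,0,0]]}}

```text
t: 7.95
tool_pos: [0.5448, 0.1031, 0.2607]
orientation: [2.244, 2.198, 0.0]
force: [0.4, 0.0, -0.6]
opening: 0.0119
gripper_force: 35.0
```

Emit:
{"api": "arm_command", "payload": {"increments": [[0,0,0,0,0,-0.03],[0,0,0,0,0,-0.06],[0,0,0,0,0,-0.09],[0,0,0,0,0,-0.12],[0,0,0,0,0,-0.15]]}}

```text
t: 8.57
tool_pos: [0.5445, 0.1032, 0.2606]
orientation: [-1.664, -2.663, 0.001]
force: [-2.2, 0.1, 1.3]
opening: 0.0115
gripper_force: 35.0
```

Emit:
{"api": "arm_command", "payload": {"increments": [[0,0,0,0,0,-0.03],[0,0,0,0,0,-0.06],[0,0,0,0,0,-0.09],[0,0,0,0,0,-0.12],[0,0,0,0,0,-0.15]]}}

```text
t: 9.2
tool_pos: [0.5443, 0.103, 0.2606]
orientation: [-0.997, -2.978, 0.002]
force: [-3.9, -1.0, 2.0]
opening: 0.0119
gripper_force: 35.0
```

Emit:
{"api": "arm_command", "payload": {"increments": [[0,0,0,0,0,-0.03],[0,0,0,0,0,-0.06],[0,0,0,0,0,-0.09],[0,0,0,0,0,-0.12],[0,0,0,0,0,-0.16]]}}

```text
t: 9.82
tool_pos: [0.5442, 0.1027, 0.2606]
orientation: [-0.224, -3.131, 0.002]
force: [-4.9, -3.3, 2.8]
opening: 0.0113
gripper_force: 35.0
```

Run:
```python
from h import *
s=read_state();x=R.from_rotvec(s["orientation"]).as_matrix()[:,0];print(s["tool_pos"],s["force"],s["wrist_torque"],np.arctan2(x[1],x[0]),s["q"])
```

```text
[0.54420136 0.10271043 0.26060565] [-4.89283906 -3.32385124  2.78539455] [-0.64494309  0.86486283 -0.09119454] 2.998898165515279 [ 9.42769980e-02  1.24676886e-01  1.76576162e+00 -9.64696309e-04
  1.25354930e+00 -1.33352434e+00]
```

Emit:
{"api": "arm_command", "payload": {"increments": [[0,0,0,0,0,0.03],[0,0,0,0,0,0.052],[0,0,-0.03,0,0,0.052],[0,0,-0.08,0,0,0.052],[0,0,-0.16,0,0,0.052]]}}

```text
t: 10.45
tool_pos: [0.5447, 0.1031, 0.2935]
orientation: [-0.483, -3.104, 0.0]
force: [0.1, 0.2, -1.6]
opening: 0.0119
gripper_force: 35.0
```

Emit:
{"api": "arm_command", "payload": {"increments": [[0,0,-0.1,0,0,0],[0,0,-0.2,0,0,0],[0,0,-0.2,0,0,0],[0,0,-0.2,0,0,0],[0,0,-0.2,0,0,0]]}}

```text
t: 11.08
tool_pos: [0.5444, 0.1031, 0.3316]
orientation: [-0.484, -3.102, 0.001]
force: [-0.5, -0.8, -1.5]
opening: 0.0119
gripper_force: 35.0
```

Run:
```python
from h import *
s=read_state();x=R.from_rotvec(s["orientation"]).as_matrix()[:,0];print(s["tool_pos"],s["force"],np.arctan2(x[1],x[0]))
c=read_camera("top");a=crop(c,135,155,100,75,4)
d=read_camera("wrist");p=proj(d,(.5452,.1033,.03),1).astype(int);print(p)
b=crop(d,max(p[0]-50,0),max(p[1]-50,0),100,75,4)
cv2.imwrite("pics/m4.png",np.hstack([a,b]))
print(goto((.52,-.05,.30),down(np.arctan2(x[1],x[0])-np.pi/2-1.6)))
```

```text
[0.54440498 0.10308629 0.33163966] [-0.51676104 -0.7617594  -1.50216057] 2.831963088359403
[280 201]
[-1.170e-01 -7.662e-01  1.590e-01 -6.000e-04 -2.000e-04  5.093e-01]
```

View pics/m4.png

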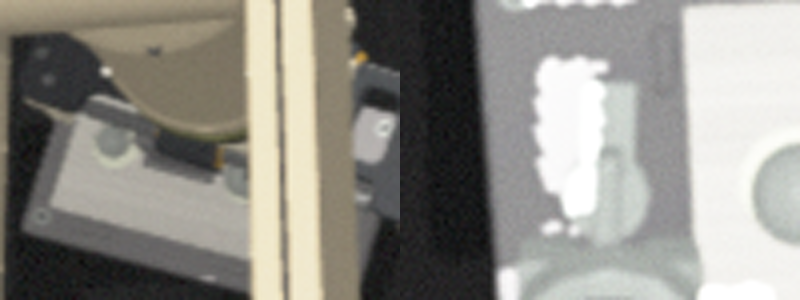

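The tab now runs parallel to the tray edge (right half, tab (620,100), tray edge column 690): it is clear. Now return the key to the bench.

Emit:
{"api": "arm_command", "payload": {"increments": [[-0.02,-0.13,0,0,0,0.05],[-0.04,-0.3,0,0,0,0.1],[-0.08,-0.5,0.03,0,0,0.15],[-0.11,-0.7,0.08,0,0,0.2],[-0.117,-0.766,0.15,0,0,0.25]]}}

```text
t: 11.8
tool_pos: [0.52, -0.052, 0.3024]
orientation: [1.645, 2.676, -0.001]
force: [1.4, 0.4, -1.0]
opening: 0.0117
gripper_force: 35.0
```

Emit:
{"api": "arm_command", "payload": {"increments": [[0,0,0.02,0,0,0.05],[0,0,0.06,0,0,0.1],[0,0,0.12,0,0,0.15],[0,0,0.19,0,0,0.2],[0,0,0.26,0,0,0.25]]}}

```text
t: 12.42
tool_pos: [0.5202, -0.0499, 0.2498]
orientation: [-2.542, -1.845, 0.001]
force: [0.1, 0.2, -1.2]
opening: 0.012
gripper_force: 35.0
```

Emit:
{"api": "arm_command", "payload": {"increments": [[0,0,0.03,0,0,0],[0,0,0.05,0,0,0],[0,0,0.058,0,0,0],[0,0,0.065,0,0,0],[0,0,0.065,0,0,0]]}}

```text
t: 13.05
tool_pos: [0.5205, -0.0499, 0.238]
orientation: [2.537, 1.853, 0.0]
force: [-0.4, -0.1, -1.8]
opening: 0.0119
gripper_force: 35.0
```

Underside about 4 mm up; lower gently to contact.

Emit:
{"api": "arm_command", "payload": {"increments": [[0,0,0.005,0,0,0],[0,0,0.01,0,0,0],[0,0,0.015,0,0,0],[0,0,0.018,0,0,0],[0,0,0.021,0,0,0]]}}

```text
t: 13.68
tool_pos: [0.5204, -0.0499, 0.2337]
orientation: [-2.537, -1.852, -0.0]
force: [-1.8, 1.2, 3.6]
opening: 0.0116
gripper_force: 35.0
```

Emit:
{"api": "arm_command", "payload": {"increments": [[0,0,0,0,0,0],[0,0,0,0,0,0],[0,0,0,0,0,0],[0,0,0,0,0,0],[0,0,0,0,0,0]]}}

```text
t: 14.3
tool_pos: [0.5204, -0.0499, 0.2336]
orientation: [-2.537, -1.852, -0.0]
force: [-1.5, 0.4, 3.6]
opening: 0.012
gripper_force: 35.0
```

Contact (+3.6 N). Release, then rise.

Emit:
{"api": "arm_command", "payload": {"increments": [[0,0,0,0,0,0],[0,0,0,0,0,0],[0,0,0,0,0,0],[0,0,0,0,0,0],[0,0,0,0,0,0]], "fingers": -0.3}}

```text
t: 14.92
tool_pos: [0.5204, -0.0499, 0.2335]
orientation: [-2.537, -1.852, 0.0]
force: [-0.2, -0.2, -0.3]
opening: 0.0568
gripper_force: 0.0
```

Emit:
{"api": "arm_command", "payload": {"increments": [[0,0,-0.1,0,0,0],[0,0,-0.25,0,0,0],[0,0,-0.4,0,0,0],[0,0,-0.5,0,0,0],[0,0,-0.5,0,0,0]]}}

```text
t: 15.55
tool_pos: [0.5211, -0.0501, 0.3355]
orientation: [2.535, 1.851, 0.004]
force: [0.1, -0.1, -1.0]
opening: 0.0603
gripper_force: 0.0
```

Run:
```python
from h import *
# tray: fits to white tray plate from the wrist, camera above; hover TCP back so that camera sees tray
a=1.323-np.pi/2
xt=np.array([-np.sin(a),np.cos(a)]) # tool x heading for y heading a -> a+pi/2
print(goto((.5634-.03*xt[0],.18-.03*xt[1],.33),down(a)))
c=read_camera("top");i=c["image"];p=proj(c,(.52,-.05,.08)).astype(int);print(p,i[p[1]-8:p[1]+9:4,p[0]-8:p[0]+9:4].mean(2).round())
```

```text
[ 1.0103e+00 -1.3990e-01  2.7300e-02  1.3000e-03 -1.0000e-04 -1.9700e-02]
[286 211] [[ 97. 118. 125. 123. 110.]
 [135. 159. 158. 160. 163.]
 [117. 131. 129. 135. 159.]
 [ 48.  51.  65. 126.  69.]
 [ 53.  53.  48.  50.  91.]]
```

Emit:
{"api": "arm_command", "payload": {"increments": [[0.15,-0.02,0,0,0,-0.005],[0.4,-0.05,0,0,0,-0.01],[0.65,-0.1,0,0,0,-0.02],[0.9,-0.13,0,0,0,-0.02],[1.0,-0.14,0,0,0,-0.02]]}}

```text
t: 16.23
tool_pos: [0.5542, 0.1514, 0.3316]
orientation: [-2.475, -1.933, 0.003]
force: [-0.7, -0.3, -0.7]
opening: 0.0608
gripper_force: 0.0
```

Emit:
{"api": "arm_command", "payload": {"increments": [[0,0,0,0,0,0],[0,0,0,0,0,0],[0,0,0,0,0,0],[0,0,0,0,0,0],[0,0,0,0,0,0]]}}

```text
t: 16.85
tool_pos: [0.5547, 0.1486, 0.3337]
orientation: [2.479, 1.93, 0.0]
force: [-0.5, 0.4, -0.0]
opening: 0.0602
gripper_force: 0.0
```

Run:
```python
from h import *
c=read_camera("wrist");np.savez("w5.npz",**c)
s=read_state();print(s["tool_pos"])
cv2.imwrite("pics/w5.png",crop(c,180,60,200,150,4))
print(proj(c,(.5634,.18,.07),1))
```

```text
[0.55471246 0.14871013 0.3336895 ]
[282.38727475 173.62805255]
```

View pics/w5.png

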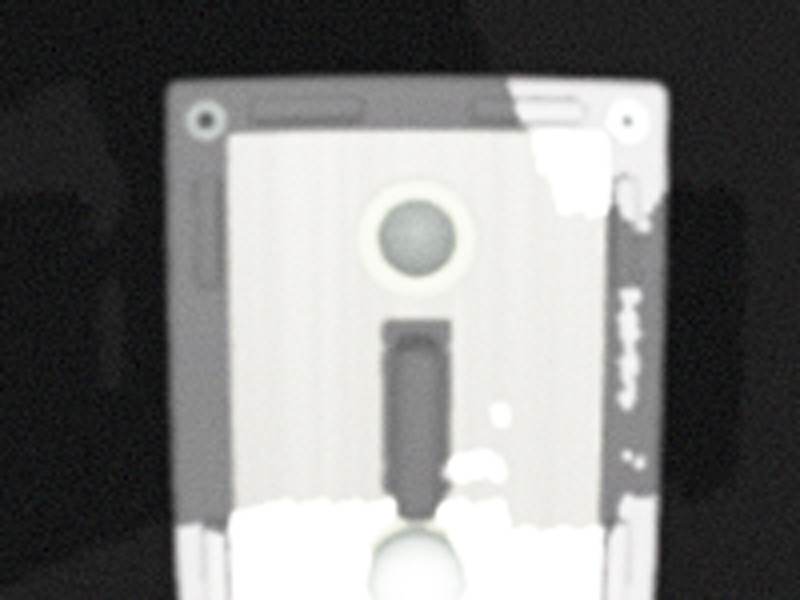

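The grip's top runs from crop (415,338) to (415,518), aligned with the image's vertical; the small ball sits at (417,238), the big one at (416,575), both in their pockets.

Run:
```python
from h import *
c=dict(np.load("w5.npz"))
f=lambda x,y,z:onz(c,180+(x+.5)/4-.5,60+(y+.5)/4-.5,z,1)
a,b=f(415,338,.0705),f(415,518,.0705);print(a,b,np.linalg.norm(a-b),(a+b)/2)
s1=f(417,238,.027);b1=f(416,575,.030);print("balls",s1,b1,(s1+b1)/2,np.linalg.norm(s1-b1),np.arctan2(*(s1-b1)[1::-1]))
e=f(228,133,.0205),f(610,133,.0205);d=e[1]-e[0];print("tray yhead",np.arctan2(d[1],d[0])+np.pi/2)
m=(a+b)/2
print(goto((m[0],m[1],.056+.167),down(1.33-np.pi/2)))
x=R.from_rotvec(read_state()["orientation"]).as_matrix()[:,0];print(np.arctan2(x[1],x[0]))
```

```text
[0.56961288 0.20155411 0.0705    ] [0.56121157 0.16828523 0.0705    ] 0.03431326309725788 [0.56541222 0.18491967 0.0705    ]
balls [0.57491972 0.21986574 0.027     ] [0.55634219 0.14723367 0.03      ] [0.56563096 0.1835497  0.0285    ] 0.07503027484126037 1.320388979320727
tray yhead 1.3244796324132173
[ 1.886e-01  7.400e-03  5.535e-01  1.000e-04 -0.000e+00 -2.100e-03]
1.3234164896380605
```

Emit:
{"api": "arm_command", "payload": {"increments": [[0.06,0.002,0.1,0,0,0],[0.12,0.005,0.22,0,0,0],[0.18,0.005,0.34,0,0,0],[0.18,0.005,0.46,0,0,0],[0.18,0.005,0.55,0,0,0]]}}

```text
t: 17.52
tool_pos: [0.5636, 0.1844, 0.2207]
orientation: [-2.476, -1.931, 0.004]
force: [0.5, -0.3, 0.7]
opening: 0.0605
gripper_force: 0.0
```

Emit:
{"api": "arm_command", "payload": {"increments": [[0,0,0,0,0,0],[0,0,0,0,0,0],[0,0,0,0,0,0],[0,0,0,0,0,0],[0,0,0,0,0,0]], "fingers": 1, "force": 15}}

```text
t: 18.15
tool_pos: [0.5646, 0.1838, 0.2241]
orientation: [2.478, 1.931, 0.001]
force: [-0.1, 0.1, 0.5]
opening: 0.0152
gripper_force: 0.0
```

Emit:
{"api": "arm_command", "payload": {"increments": [[0,0,0,0,0,0],[0,0,0,0,0,0],[0,0,0,0,0,0],[0,0,0,0,0,0],[0,0,0,0,0,0]], "force": 45}}

```text
t: 18.77
tool_pos: [0.5647, 0.1838, 0.2239]
orientation: [2.478, 1.931, 0.001]
force: [0.5, -1.8, 5.4]
opening: 0.0098
gripper_force: 45.0
```

Emit:
{"api": "arm_command", "payload": {"increments": [[0,0,-0.01,0,0,0],[0,0,-0.03,0,0,0],[0,0,-0.06,0,0,0],[0,0,-0.1,0,0,0],[0,0,-0.15,0,0,0]]}}

```text
t: 19.4
tool_pos: [0.5644, 0.1838, 0.2541]
orientation: [-2.478, -1.931, 0.0]
force: [0.1, 0.2, -3.4]
opening: 0.0101
gripper_force: 45.0
```

Emit:
{"api": "arm_command", "payload": {"increments": [[0,0,-0.06,0,0,0],[0,0,-0.13,0,0,0],[0,0,-0.2,0,0,0],[0,0,-0.28,0,0,0],[0,0,-0.36,0,0,0]]}}

```text
t: 20.02
tool_pos: [0.5644, 0.1838, 0.3268]
orientation: [2.478, 1.931, 0.0]
force: [0.5, 0.5, -4.1]
opening: 0.0094
gripper_force: 45.0
```

Emit:
{"api": "arm_command", "payload": {"increments": [[0,0,-0.06,0,0,0],[0,0,-0.11,0,0,0],[0,0,-0.15,0,0,0],[0,0,-0.17,0,0,0],[0,0,-0.17,0,0,0]]}}

```text
t: 20.65
tool_pos: [0.5645, 0.1838, 0.3596]
orientation: [2.478, 1.931, 0.0]
force: [0.1, 0.1, -4.8]
opening: 0.0097
gripper_force: 45.0
```

Run:
```python
from h import *
s=read_state();x=R.from_rotvec(s["orientation"]).as_matrix();print(s["tool_pos"],s["force"],x.round(4).tolist(),s["wrist_torque"])
c=read_camera("wrist");np.savez("w6.npz",**c)
cv2.imwrite("pics/w6.png",crop(c,180,100,200,150,4))
w=dict(np.load("w1.npz"));l=onz(w,440,242,.049,1)
t=read_camera("top")
# lens circles in the top view
g=cv2.cvtColor(t["image"],cv2.COLOR_RGB2GRAY)[198:240,350:392];g=cv2.resize(g,None,fx=8,fy=8,interpolation=cv2.INTER_CUBIC)
C=cv2.HoughCircles(cv2.GaussianBlur(g,(9,9),2),cv2.HOUGH_GRADIENT,1,10,param1=80,param2=25,minRadius=20,maxRadius=90)
for q in (C[0][:4] if C is not None else []):print(q,onz(t,350+(q[0]+.5)/8-.5,198+(q[1]+.5)/8-.5,.049))
g=cv2.cvtColor(w["image"],cv2.COLOR_RGB2GRAY)[215:270,410:470];g=cv2.resize(g,None,fx=8,fy=8,interpolation=cv2.INTER_CUBIC)
C=cv2.HoughCircles(cv2.GaussianBlur(g,(9,9),2),cv2.HOUGH_GRADIENT,1,10,param1=80,param2=25,minRadius=20,maxRadius=160)
for q in (C[0][:4] if C is not None else []):print(q,onz(w,410+(q[0]+.5)/8-.5,215+(q[1]+.5)/8-.5,.049,1))
```

```text
[0.56445671 0.18376946 0.35958159] [ 0.10878733  0.07046587 -4.76295691] [[0.2444, 0.9697, 0.0001], [0.9697, -0.2444, 0.0], [0.0, 0.0001, -1.0]] [ 0.00907968 -0.06649331 -0.05954223]
[170.5 154.5  67.6] [ 0.51775889 -0.22740512  0.049     ]
[177.5 141.5  56.1] [ 0.52125926 -0.22928993  0.049     ]
[168.5 166.5  55.6] [ 0.5145505 -0.226838   0.049    ]
[178.5 170.5  84.2] [ 0.51352774 -0.22944784  0.049     ]
[229.5 203.5 117.1] [ 0.52119424 -0.2203578   0.049     ]
[248.5 208.5 134.8] [ 0.52142278 -0.22350747  0.049     ]
[239.5 192.5 117.8] [ 0.52301678 -0.22108476  0.049     ]
[239.5 203.5 128.6] [ 0.5216434  -0.22183227  0.049     ]
```

View pics/w6.png

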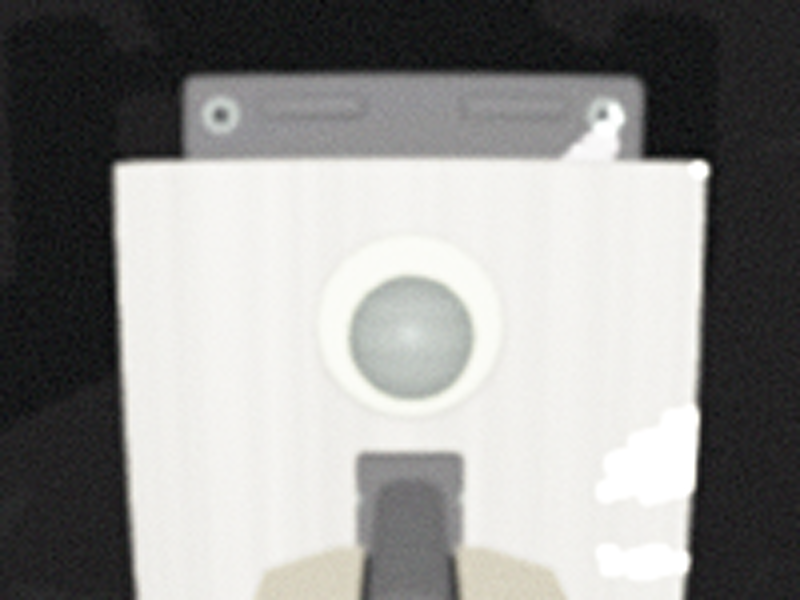

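The lifted tray is level; the small ball is at (411,337) in its pocket. Carry it gently, first past the camera, so that the wrist camera looks straight down on the lens.

Emit:
{"api": "arm_command", "payload": {"increments": [[-0.04,0.005,0,0,0,0],[-0.11,0.012,0,0,0,0],[-0.2,0.023,0,0,0,0],[-0.31,0.035,0,0,0,0],[-0.43,0.05,0,0,0,0]]}}

```text
t: 21.38
tool_pos: [0.5528, 0.096, 0.3596]
orientation: [2.478, 1.93, -0.0]
force: [-0.1, -0.6, -4.3]
opening: 0.0098
gripper_force: 45.0
```

Emit:
{"api": "arm_command", "payload": {"increments": [[-0.13,0.015,0,0,0,0],[-0.26,0.03,0,0,0,0],[-0.39,0.045,0,0,0,0],[-0.52,0.06,0,0,0,0],[-0.65,0.075,0,0,0,0]]}}

```text
t: 22.0
tool_pos: [0.5352, -0.0339, 0.3597]
orientation: [2.479, 1.93, 0.0]
force: [-0.7, -0.3, -3.8]
opening: 0.0097
gripper_force: 45.0
```

Emit:
{"api": "arm_command", "payload": {"increments": [[-0.13,0.015,0,0,0,0],[-0.26,0.03,0,0,0,0],[-0.39,0.045,0,0,0,0],[-0.52,0.06,0,0,0,0],[-0.65,0.075,0,0,0,0]]}}

```text
t: 22.62
tool_pos: [0.5177, -0.1635, 0.3597]
orientation: [2.479, 1.93, -0.0]
force: [0.3, 0.2, -4.1]
opening: 0.0095
gripper_force: 45.0
```

Emit:
{"api": "arm_command", "payload": {"increments": [[-0.13,0.015,0,0,0,0],[-0.26,0.03,0,0,0,0],[-0.39,0.045,0,0,0,0],[-0.51,0.06,0,0,0,0],[-0.61,0.07,0,0,0,0]]}}

```text
t: 23.25
tool_pos: [0.5014, -0.2851, 0.3596]
orientation: [2.479, 1.929, -0.0]
force: [0.7, -0.6, -3.6]
opening: 0.0099
gripper_force: 45.0
```

Emit:
{"api": "arm_command", "payload": {"increments": [[-0.08,0.008,0,0,0,0],[-0.12,0.013,0,0,0,0],[-0.145,0.016,0,0,0,0],[-0.15,0.017,0,0,0,0],[-0.15,0.017,0,0,0,0]]}}

```text
t: 23.88
tool_pos: [0.4986, -0.3127, 0.3595]
orientation: [-2.477, -1.932, -0.0]
force: [-0.0, 0.4, -4.0]
opening: 0.01
gripper_force: 45.0
```

Emit:
{"api": "arm_command", "payload": {"increments": [[0,0,0,0,0,0],[0,0,0,0,0,0],[0,0,0,0,0,0],[0,0,0,0,0,0],[0,0,0,0,0,0]]}}

```text
t: 24.5
tool_pos: [0.4984, -0.3132, 0.3595]
orientation: [-2.478, -1.931, -0.0]
force: [-0.2, -0.6, -3.3]
opening: 0.0102
gripper_force: 45.0
```

Run:
```python
from h import *
s=read_state();X=R.from_rotvec(s["orientation"]).as_matrix();print(s["tool_pos"],X[:,0])
w=read_camera("wrist");np.savez("w7.npz",**w)
p=proj(w,(.520,-.225,.049),1);u,v=p.astype(int);print(p)
u0,v0=u-30,max(v-30,0)
g=cv2.cvtColor(w["image"],cv2.COLOR_RGB2GRAY)[v0:v0+60,u0:u0+60]
for r in range(0,60,3):print(' '.join('%3d'%t for t in g[r,::3]))
G=cv2.GaussianBlur(cv2.resize(g,None,fx=8,fy=8,interpolation=cv2.INTER_CUBIC),(9,9),2)
C=cv2.HoughCircles(G,cv2.HOUGH_GRADIENT_ALT,1.5,5,param1=150,param2=.6,minRadius=20,maxRadius=180)
for q in (C.reshape(-1,3)[:6] if C is not None else []):print(q,onz(w,u0+(q[0]+.5)/8-.5,v0+(q[1]+.5)/8-.5,.049,1))
# pocket/ball offsets in tool frame from the lift picture
c=dict(np.load("w6.npz"))
p=onz(c,180+411.5/4-.5,100+326/4-.5,.3596-.2099+.0065,1)-[.56446,.18377,0];q=onz(c,180+411.5/4-.5,100+337.5/4-.5,.3596-.2099+.013,1)-[.56446,.18377,0]
M=np.array([[.2444,.9697],[.9697,-.2444]]);print("pocket a",M@p[:2],"ball",M@q[:2])
```

```text
[ 0.49839904 -0.31317309  0.35954086] [2.44403047e-01 9.69673734e-01 1.37205402e-05]
[280.84618757 100.47915944]
 14   6  21  22  19  15  24  19  17  18  12  21  13  21  10  17  17  17  10  18
 18  64 101  96  95  94  93  87  87  82  79  69  62  56  49  41  41  30  20  20
 22 108 125 126 127 125 130 124 125 121 121 126 128 127 126 122 126 120 120 117
 21 115 126 125 128 129 127 127 129 125 122 126 126 130 124 126 125 131 130 132
 37 115 124 132 128 126 126 120 144 154 160 171 156 142 130 127 129 128 128 127
 42 116 129 129 129 125 142 160 103  65  38  37  60  95 166 141 127 124 126 125
 48 115 131 133 134 150 156  50  33  78 129 121  86  31  40 127 154 123 130 126
157 118 129 130 130 137  30  50 229 254 253 253 254 243  67  35 148 133 129 125
149 112 123 127 164  64  32 249 253 253 253 253 253 252 253  51  54 162 125 128
142 117 123 136 148  34 147 253 253 192  80  81 161 254 253 186  32 133 135 144
132 119 130 138 121  25 238 252 241  75  75  80  75 231 252 253  30 105 147 155
 87 123 131 154 118  23 254 252 213  79  82  84  79 185 252 254  35  71 157 199
 95 122 128 143 119  28 230
[... 190 characters left out ...]
39  36  46 176 127 132
123 117 129 130 137 157  40  31 161 254 255 255 254 182  28  33 151 151 129 129
115 120 124 125 128 160 161  46  20  29  58  63  31  26  46 135 156 132 131 134
101 125 127 123 132 128 145 169 127  73  50  56  60 115 163 155 128 127 135 133
101 125 127 134 128 129 129 133 150 170 174 172 166 160 137 127 127 131 126 133
 98 125 127 129 132 127 131 126 127 131 124 128 129 131 133 127 131 128 130 130
[258.       267.       117.938484] [ 0.52028439 -0.22734352  0.049     ]
[258.      267.      155.65216] [ 0.52028439 -0.22734352  0.049     ]
[258.       267.        56.390335] [ 0.52028439 -0.22734352  0.049     ]
pocket a [0.0380373  0.00054336] ball [0.03761758 0.00053115]
```

Emit:
{"api": "arm_command", "payload": {"increments": [[0.02,0,0,0,0,0],[0.06,0,0,0,0,0],[0.12,0,0,0,0,0],[0.2,0,0,0,0,0],[0.29,0,0,0,0,0]]}}

```text
t: 25.18
tool_pos: [0.5129, -0.2556, 0.3595]
orientation: [-2.478, -1.931, -0.0]
force: [-0.4, 0.3, -4.4]
opening: 0.0093
gripper_force: 45.0
```

Emit:
{"api": "arm_command", "payload": {"increments": [[0.09,0,0,0,0,0],[0.17,0,0,0,0,0],[0.24,0,0.001,0,0,0],[0.29,0.001,0.002,0,0,0],[0.325,0.001,0.003,0,0,0]]}}

```text
t: 25.8
tool_pos: [0.5288, -0.1934, 0.3589]
orientation: [2.478, 1.931, -0.0]
force: [-0.6, -0.5, -4.6]
opening: 0.0098
gripper_force: 45.0
```

Emit:
{"api": "arm_command", "payload": {"increments": [[0.013,0,0,0,0,0],[0.018,0,0,0,0,0],[0.018,0,0,0,0,0],[0.018,0,0,0,0,0],[0.018,0,0,0,0,0]]}}

```text
t: 26.42
tool_pos: [0.5295, -0.1906, 0.3589]
orientation: [2.478, 1.931, -0.0]
force: [-0.4, 0.8, -4.1]
opening: 0.0098
gripper_force: 45.0
```

Run:
```python
from h import *
s=read_state();print(s["tool_pos"],s["orientation"],s["q"][[0,5]])
P=(.5203,-.2273,.165)
for n in("scene","top","wrist"):
    c=read_camera(n);fi=n=="wrist";np.savez("f_%s.npz"%n,**c);p=proj(c,P,fi);print(n,p)
    u,v=np.round(p).astype(int)
    if not(14<u<546 and 14<v<406):continue
    g=cv2.cvtColor(c["image"],cv2.COLOR_RGB2GRAY)
    for r in range(v-14,v+15):print(r,' '.join('%3d'%t for t in g[r,u-14:u+15]))
```

```text
[ 0.52949307 -0.19064764  0.35893471] [ 2.47826512e+00  1.93070758e+00 -3.02555001e-05] [-0.43670041 -0.18957833]
scene [245.33843856 276.72905487]
263 234 234 236 238 237 236 237 238 240 241 243 241 238 240 241 196 161 160 161 161 133 106  95  93  91  91  87  89 111
264 236 236 236 236 237 236 237 240 241 242 241 239 241 243 240 237 237 192 160 162 150 118  97  91  91  91  89  88 114
265 235 236 237 237 236 237 239 241 242 242 239 240 243 240 239 238 239 194 161 224 194 125  96  90  92  89  87  86  90
266 235 237 236 236 237 239 241 241 242 240 239 242 240 239 237 237 238 238 238 196 152 117 103  96  90  86  89  88  93
267 237 237 237 236 239 240 242 242 240 239 240 242 238 237 238 239 239 238 223 185 143 113 102  93  91  88  89  89  97
268 237 237 235 237 239 241 242 240 238 241 243 239 237 236 238 238 239 239 217 177 163 126 103 103  93  87  86  98 100
269 237 236 238 239 241 242 240 239 242 243 239 239 236 238 238 238 239 239 184 157 166 155 128 108 101  93  94 100  93
270 237 238 239 241 240 241 239 241 243 240 240 237 238 237 239 239 240 238 220 172 159 165 165 157 140 157 130 
[... 8853 characters left out ...]
  66  62  59  62  62  64  61  64  61  61  63  64  62  63  66  61  63  64  67  60  59  67  63  64  57
315  64  62  60  60  62  59  61  63  60  61  59  64  60  62  60  62  59  61  58  60  64  64  64  61  60  61  60  64  60
316  60  61  64  64  67  69  61  66  66  62  67  61  62  69  62  60  65  59  61  63  63  59  66  64  63  68  65  56  67
317  60  67  64  64  66  59  60  59  60  65  60  61  64  64  61  58  58  61  64  63  60  63  59  58  62  60  63  61  65
318  59  61  54  55  56  57  60  57  56  58  56  54  55  59  61  52  60  56  57  64  58  59  57  60  60  56  64  54  57
319  58  58  57  52  60  59  59  59  57  52  55  53  58  64  63  57  51  63  58  61  61  50  57  54  52  58  58  59  59
```

Run:
```python
from h import *
c=dict(np.load("f_scene.npz"))
b=onz(c,243.6,278.7,.165);print("ball via scene",b, "expected (.5203,-.2273)")
i=cv2.imread("pics/scene0.png",0)[285:320,230:270]
G=cv2.GaussianBlur(cv2.resize(i,None,fx=8,fy=8,interpolation=cv2.INTER_CUBIC),(9,9),2)
C=cv2.HoughCircles(G,cv2.HOUGH_GRADIENT_ALT,1.5,5,param1=150,param2=.5,minRadius=20,maxRadius=120)
for q in (C.reshape(-1,3)[:5] if C is not None else []):print(q,onz(c,230+(q[0]+.5)/8-.5,285+(q[1]+.5)/8-.5,.049))
# tray white corner check: pocket b expected centre, and dark-plate far edge
w=dict(np.load("f_wrist.npz"));print(proj(w,(.5295+.0093,-.1906+.0369,.156),1))
```

```text
ball via scene [ 0.5189516  -0.23163982  0.165     ] expected (.5203,-.2273)
[169.5     150.       74.01632] [ 0.52607002 -0.23181493  0.049     ]
[157.5    124.5     99.4313] [ 0.52100548 -0.22702625  0.049     ]
[157.5     124.5      52.92859] [ 0.52100548 -0.22702625  0.049     ]
[157.5      124.5       27.529722] [ 0.52100548 -0.22702625  0.049     ]
[281.44651839 181.14373167]
```

```bash
cat >> h.py <<'E'
def ball():
    c=read_camera("scene");g=cv2.cvtColor(c["image"],cv2.COLOR_RGB2GRAY)[266:296,228:262]
    G=cv2.GaussianBlur(cv2.resize(g,None,fx=8,fy=8,interpolation=cv2.INTER_CUBIC),(9,9),2)
    C=cv2.HoughCircles(G,cv2.HOUGH_GRADIENT,1,400,param1=80,param2=8,minRadius=48,maxRadius=64)
    q=C[0][0];p=onz(c,228+(q[0]+.5)/8-.5,266+(q[1]+.5)/8-.5,.165)
    s=read_state();X=R.from_rotvec(s["orientation"]).as_matrix()
    e=np.r_[.5207,-.2272]-p[:2] # wanted shift
    print(s["t"],"r",q[2]/8,"ball",p.round(4),"shift tool x,y (units)",(X[:2,:2].T@e/.2).round(4),"tcp",s["tool_pos"].round(4))
E
python3 -c "
from h import *
ball();ball()"
```

```text
26.625 r 7.5 ball [ 0.5197 -0.2317  0.165 ] shift tool x,y (units) [ 0.023  -0.0007] tcp [ 0.5295 -0.1905  0.3589]
26.675 r 7.5 ball [ 0.5197 -0.2317  0.165 ] shift tool x,y (units) [ 0.023  -0.0007] tcp [ 0.5295 -0.1905  0.3589]
```

Emit:
{"api": "arm_command", "payload": {"increments": [[0,0,0,0,0,0],[0,0,0,0,0,0],[0,0,0,0,0,0],[0,0,0,0,0,0],[0,0,0,0,0,0]]}}

```text
t: 27.3
tool_pos: [0.5295, -0.1905, 0.3589]
orientation: [2.478, 1.931, 0.0]
force: [0.5, -0.6, -4.0]
opening: 0.01
gripper_force: 45.0
```

```bash
python3 -c "
from h import *
ball();ball()"
```

```text
27.35 r 7.375 ball [ 0.5196 -0.231   0.165 ] shift tool x,y (units) [0.0197 0.0005] tcp [ 0.5295 -0.1904  0.359 ]
27.4 r 6.3375 ball [ 0.5219 -0.232   0.165 ] shift tool x,y (units) [ 0.022  -0.0118] tcp [ 0.5295 -0.1904  0.3589]
```

The big ball rests about 4 mm off-centre in its pocket; shift the tray very slowly.

Emit:
{"api": "arm_command", "payload": {"increments": [[0.0015,0,0,0,0,0],[0.004,0,0,0,0,0],[0.0065,0,0,0,0,0],[0.009,0,0,0,0,0],[0.0115,0,0,0,0,0]]}}

```text
t: 28.02
tool_pos: [0.5301, -0.1882, 0.3589]
orientation: [-2.478, -1.931, 0.0]
force: [-0.0, -0.1, -4.1]
opening: 0.0098
gripper_force: 45.0
```

Emit:
{"api": "arm_command", "payload": {"increments": [[0.0025,0,0,0,0,0],[0.005,0,0,0,0,0],[0.0065,0,0,0,0,0],[0.0075,0,0,0,0,0],[0.008,0,0,0,0,0]]}}

```text
t: 28.65
tool_pos: [0.5305, -0.1867, 0.3589]
orientation: [-2.478, -1.931, 0.0]
force: [0.7, 0.1, -4.6]
opening: 0.0093
gripper_force: 45.0
```

Emit:
{"api": "arm_command", "payload": {"increments": [[0,0,0,0,0,0],[0,0,0,0,0,0],[0,0,0,0,0,0],[0,0,0,0,0,0],[0,0,0,0,0,0]]}}

```text
t: 29.28
tool_pos: [0.5305, -0.1867, 0.3589]
orientation: [2.478, 1.931, 0.0]
force: [-0.6, -0.3, -4.8]
opening: 0.01
gripper_force: 45.0
```

Run:
```python
from h import *
ball();ball()
c=read_camera("scene");g=cv2.cvtColor(c["image"],cv2.COLOR_RGB2GRAY)
for r in range(266,290):print(r,' '.join('%3d'%t for t in g[r,234:258]))
```

```text
29.325 r 7.1 ball [ 0.521  -0.2271  0.165 ] shift tool x,y (units) [-0.0009 -0.0011] tcp [ 0.5305 -0.1867  0.3589]
29.375 r 7.0875 ball [ 0.5213 -0.2272  0.165 ] shift tool x,y (units) [-0.0006 -0.0027] tcp [ 0.5305 -0.1867  0.3589]
266 237 237 239 241 241 242 239 240 242 240 239 237 237 238 238 239 207 176 168 143 109 102  95  90
267 236 238 240 242 240 240 240 243 242 239 238 237 238 238 239 239 213 177 167 166 136 108 105  93
268 238 239 241 241 240 239 241 242 239 237 237 238 239 238 240 239 237 188 147 160 164 153 130 129
269 238 241 242 240 240 241 244 240 239 238 238 237 239 240 239 239 238 241 224 167 162 166 164 163
270 241 241 240 240 241 243 241 238 205 198 181 171 169 180 211 233 242 244 244 242 193 149 160 165
271 241 241 240 241 243 241 239 215 185 183 185 187 185 181 176 176 206 235 243 242 240 222 161 157
272 241 239 240 243 243 240 216 191 190 196 199 199 197 192 185 176 161 222 226 235 240 240 240 223
273 241 239 242 242 240 225 194 189 199 205 206 203 204 200 193 183 171 202 232 226 236 241 240 242
274 240 241 243 239 239 206 186 194 200 209 210 210 207 205 200 189
[... 832 characters left out ...]

283 238 239 240 240 239 240 243 225 208 170 150 151 149 138 146 171 243 254 254 246 241 243 241 241
284 238 240 239 240 240 243 245 243 239 244 234 188 163 243 254 213 246 243 230 237 243 242 241 242
285 232 240 240 239 242 244 244 243 242 223 211 244 246 244 246 249 243 240 241 242 242 242 241 241
286 182 219 237 242 244 244 244 242 242 242 242 242 243 243 243 244 242 241 243 244 242 241 242 242
287  67 135 222 242 244 243 243 242 242 243 242 241 241 243 242 242 241 243 244 241 242 242 243 244
288  35  38  93 170 219 240 241 242 243 243 242 243 243 243 243 242 243 242 244 242 242 241 244 244
289  29  31  35  58 136 199 235 243 244 242 242 242 243 243 242 243 243 242 242 242 242 242 244 244
```

Run:
```python
from h import *
w=read_camera("wrist");g=cv2.cvtColor(w["image"],cv2.COLOR_RGB2GRAY);print(g[160:200:4,258:306:4])
c=read_camera("scene");k=cv2.cvtColor(c["image"],cv2.COLOR_RGB2GRAY)
for z in(.02,.05,.085):u,v=proj(c,(.5204,-.05,z)).round().astype(int);print(u,v,k[v-1:v+2,u-1:u+2].mean())
k0=cv2.imread("pics/scene0.png",0);print(k[205:246:4,270:300:3]);print(k0[205:246:4,270:300:3])
```

```text
[[159 159 161 158 171 183 187 181 170 161 166 162]
 [170 160 162 183 185 185 187 185 187 187 166 163]
 [166 158 189 184 152 119 117 163 185 186 183 164]
 [162 180 184 109 106 109 110 112 116 183 183 181]
 [163 185 120 112 116 122 125 120 109 142 187 185]
 [159 182 103 116 118 126 126 113 111 108 182 186]
 [155 182 102 112 115 127 132 118 118 106 186 187]
 [159 184 101 112 117 119 120 112 106 110 187 185]
 [162 161 149 104 114 113 110 109 106 162 187 159]
 [163 152 168 143 100 111 105 104 165 182 173 152]]
282 230 65.55555555555556
282 223 46.111111111111114
282 214 84.77777777777777
[[140 138 132 195 117  56  30  31  30  27]
 [138 194 157  96  79  83  35  34  34  25]
 [148 119 133  63  87 105  93  21  29  27]
 [108  84  29  27  53  89  88  20  21  24]
 [ 31  27  40  46  47  45  50  22  13  25]
 [ 36  47  45  51  45  47  80  54  23  25]
 [ 47  47  45  46 109  61  50  75  80  59]
 [ 48  48  46  47  39  95 125  70  46  72]
 [ 49  52  41  42 121 131 116  14  24  68]
 [ 77  77  43 108 166 164 161  56  18  76]
 [ 75  76  77 179 165 163 167 162  79  77]]
[[ 37  35  40  37  31  36  33  32  32  33]
 [ 34  36  33  38  34  32  29  34  37  34]
 [ 33  36  90 125 161 169 171  37  39  41]
 [ 37  27 177 174 168 160 151  37  38  37]
 [ 38  39 115 114 116 114 110  37  34  34]
 [ 36  38 114 112 114 111 110  41  32  31]
 [ 37  43 145 145 157 138 220  31  38  31]
 [ 38  40 145 222 222 222 144  34  31  30]
 [ 43  36 171 166 149 173 150  33  35  32]
 [ 32  36  54  52  43  44  31  37  40  36]
 [ 35  42  33  36  35  28  28  37  34  35]]
```

Run:
```python
from h import *
w=read_camera("wrist");g=cv2.cvtColor(w["image"],cv2.COLOR_RGB2GRAY)
P=[proj(w,(.5204,-.05,z),1).round(1) for z in(0,.041,.087)];print(P)
u,v=P[1].astype(int);print(g[max(v-40,0):v+41:4,max(u-40,0):u+41:4])
```

```text
[array([239.7,  67.1]), array([234. ,  59.9]), array([225.5,  49.2])]
[[ 14  12  12   7  15  13  15   9  21  13  17  16  15   7  15   8  16  12
    7  15   9]
 [ 15   5   0  12  11  17   0   1   6  15  13   9  15  19  12  15  14  14
   18  16  14]
 [ 11  13  11   2  17   4  16  12  10  14  11  14  10   4   1   7  13   5
   11   9   3]
 [  7  15   9  16  12   1  16  26  59  54  27  10   1  11  13   8  15  15
   14  15   6]
 [  7  10  10   4  14   1   9  81  82  87  69   4  15   8  11   6  13  12
   13   5  11]
 [ 15  10  11  15   7   1  17  76  81  86  64  48   5   5   7   1  17   8
    0  10   6]
 [  7   8  13  14   9   9  12  79  82  81  60  52  14  17  16  12  11  19
   19   1   7]
 [ 16  16  24  20  22   6  13  80  82  84  59  52  87  28   2  11  11   7
   12  14  14]
 [ 21  24  10  18  10  18  25  80  83  86  61  57 131 146  54   8  12  12
    6  11  13]
 [ 21  18   9  22  19  18  31  83  84  83  60  53 133 139 133  82  10   5
   16  15  13]
 [ 20  17  15  22  12  23  41  85  85  83  61  55 131 141 137  79   9  10
    8   5  17]
 [ 17  12  19  22  12  19  44  84  82  76  58  58 112 138 138  73   8   9
    8   2  12]
 [ 18  15  21  14  12  21  37  77  80  69  59  53 118 138 134  64   6  19
   16  10  15]
 [ 18  19  22  15  14  14  10  64  56  58  54  55 136 133  96  56  19  23
   17  10  16]
 [ 17  18  12  20  20  15  18  45 101  62  57  95 135  98 111  45  14  12
   17   4  12]
 [ 14  15  15  22  15  16  15  10  47  53  90  90  78  65  70  29  11   5
   21   7  10]
 [ 11  12  11  23  21  12  12  16  12  12   6   7   5  10  14  14   9   9
    9  13   7]
 [ 21   8  14  18  17  17   2   6  12  12  13  18   8  16   9   7  11  22
    3  12  10]
 [ 12  19  19  16  23  15  12  13  13  10  17  14  10  14   5   5   8  14
    5  17   7]
 [ 17  17  22  17  17  17   4  13   9  20   3   7  20  10  15  18  12  13
   12   5   4]
 [ 16  14  19  20  19  10  10  13  15  10  14   6  14  15   3   8   9  14
   18   9  10]]
```

The key is where it was set down and upright: its paddle leans outward in the view just as a standing key should. Both balls are in their pockets. Handing in.

```bash
python3 -c "
from plant import *
print(close_job())"
```

```text
the job is handed in; nothing more can be done
None
```

The job is handed in at about 30 s: the screw is turned clear with the key, the key stands upright on the bench, and the tray is held level with both balls in their pockets. By the camera measurements, the larger ball is within about 1 mm of the lens axis and the underside is about 100 mm above the lens.

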